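# Pack a sprung clamp with slotted shims and hold it shut

### The arm

A 6-joint arm with a two-finger parallel gripper is mounted at the origin on a cart in front of the work surface, level with it; the furniture and walls round the work are solid. World frame = base frame: x ahead of the robot, y to its left, z up, the work surface at z = 0. Lengths are in m, angles in rad, forces in N, time in s.
With the tool pointing down it reaches from about 0.425 to 0.95 m from the base axis. Payload 3.5 kg.
Tool frame: the origin (TCP) lies midway between the tips of the shut fingers; the grasp point (between the pads) lies 19 mm behind it; z points along the fingers, y is the line along which they close (so a half turn about z gives the same grasp; the last joint's range is limited). The gripper opens to 85 mm and grips with 20 to 120 N. Pads are 22 mm wide; open, the fingers measure 114 mm over their backs; the gripper's body (76 mm by 85 mm) begins 54 mm behind the grasp point. The pads swing forward as they close: fully open they stand 13 mm farther back than shut.
Start: joints at [1.111, 0.286, 1.577, -0, 1.279, -0.15], TCP at [0.206, 0.643, 0.231] pointing down, gripper open.
Joint ranges: [-2.77, 2.77], [-0.9, 2.22], [0.21, 2.48], [-1.53, 4.67], [0.24, 2.81], [-2.84, 2.84]. Speed limits (rad/s): [2.79, 2.79, 3.14, 3.14, 3.14, 3.14].

### API

Orientations are given as a unit quaternion [x, y, z, w].
In Python, from plant import * gives the robot as it stands.
- The arm moves only by the tool move_arm, never from a script. Its argument "moves" is a list of rows, each a list of 3 entries, a list of its own where there are three numbers: the opening, from 0 (shut) to 1 (fully open), then the shift along the tool's x, y, z in m, then the turn, a rotation vector about the tool's x, y, z in rad. A call has exactly 10 rows; each row shifts and turns the commanded pose from where the row before left it, along the tool's axes as they then stand; what a row does not reach is not made up. A row lasts 1/12 s, in which the tool goes at most 41.7 mm and 7.16 degrees, less where a joint would pass 70% of its speed; a pose out of reach is approached as far as the arm can. A call is refused whole if a number of a shift passes 0.0417 or a number of a turn 0.125, either way. A call with a gripper value outside its range is refused whole. The fingers move at their own pace and stop on an object; "grip_force" is the grip in N (left out, the last holds). Time passes only in rows, so rows that do not move let the fingers close, or fill a call up. It gives the time, the measured TCP pose, the force, the opening and the grip force at its end, in the units of the state.
- get_state(): the state, without advancing time (a new reading comes with each control period).
- read_camera(name): name is "side" or "top" or "wrist"; returns the picture (420x560x3 uint8, red, green, blue); there is no depth.
- camera_params(name): a dict with "fx", "fy", "cx", "cy" (pixels), "rvec" (rotation vector, rad) and "tvec" (3), from world to camera coordinates, as OpenCV has them; the wrist camera has in their place "tool_from_camera" (4x4, takes a point from camera to tool coordinates, whose origin is the TCP and whose axes are the flange's). Camera axes: x right, y down, z forward; pixel columns grow to the right and rows downward; lengths in m; the calibration is good to about 2 mm. A picture is of the moment at which its call begins: read the wrist's pose just before it. camera_params takes no time and is no camera call.
- sign_off(): hands the job in; it is judged then, once.
The state is a dict: "time": time; "qpos": joint angles; "dq": joint speeds; "joint_efforts": joint torques, N m; "eef_pos": TCP position; "tcp_rot": TCP orientation; "contact_force": force on the tool from outside, world axes, zero at the start; "wrist_torque": the same for the moment, N m; "opening": opening from 0.0 (shut) to 1.0 (fully open); "finger_force": force on a finger pad.
Only numpy, scipy, OpenCV 4.12 (cv2) and the standard library are available. Lean on these libraries where they do the work, as an engineer would, in place of code of your own. Each camera call takes 0.05 s, during which the arm holds its last target. There are 200 camera calls.

### The job

The clamp's sliding jaw runs out of travel before it reaches the stop, so take slotted shims from the rack and stand them side by side over the rod between jaw and stop, one after another, until the jaw bites firmly on them when you squeeze jaw and stop together; use no more shims than that takes. Finish while still holding the jaw squeezed shut on the stack, with every shim in the clamp standing square on the bed, and leave the other things on the table alone.

Things in the scene. Friction and masses are not known exactly. Their poses are not given: they have to be found in the camera images.
- clamp_bed (a point): Fixed clamp: grey bed 60 (x) by 138 mm (y), 12 mm thick; this point: on the bed's top face, on its middle line, bed from y = -74 to 64 mm, z up. It closes along its own y. An 8 mm guide rod, which the shims straddle, runs along y over the middle line, axis 14 mm above the bed top. A spring housing, 24 mm high above the bed, stands at y = -73 to -59 mm.
- jaw_face (a point): Middle of the sliding jaw's gripping face, 60 mm above the bed top; axes as clamp_bed, face looks to +y. Jaw: upright plate 30 mm wide (x), 7 mm thick (y from -7 to 0 of this point), 75 mm high above the bed; foot 8 mm high, reaching 22 mm behind the face. A spring pushes it back open (2 N open, 4 N fully forward) when let go.
- jaw (a joint): Travel of the sliding jaw in m: 0 = sprung fully open (as at the start), grows as the jaw moves along +y towards the stop; it runs against a hard end at 0.024, short of the stop.
- stop_face (a point): Middle of the fixed stop's gripping face, 60 mm above the bed top; axes as clamp_bed, face looks to -y at the jaw. Plate 30 mm wide, 7 mm thick (y from 0 to 7 of this point), 75 mm high above the bed; foot 8 mm high, 22 mm to behind. Bolted at a varying place: faces are 30 to 46 mm apart with the jaw open, 6 to 22 mm with it fully forward.
- rack: Fixed wooden shim rack on the paper pile, 40 (x) by 110 mm (y). Origin: centre of its underside. Four slots, 15 mm wide, at y = -36, -12, 12, 36 mm between ribs 30 mm wide (x) and 20 mm high; shims stand in them on a floor 16 mm above the origin, astride a rail 11 mm wide and 14 mm high along y. Shims lift straight up.
- shim_0: Slotted steel shim, one of four alike: upright plate 46 mm wide (x), 12 mm thick (y), 60 mm high, about 0.16 kg, with an open slot 16 mm wide and 24 mm high up the middle from below. Origin: centre of its underside. Stands by itself on its two legs. Starts in the rack at rack y = -36 mm.
- shim_1: Slotted steel shim, one of four alike: upright plate 46 mm wide (x), 12 mm thick (y), 60 mm high, about 0.16 kg, with an open slot 16 mm wide and 24 mm high up the middle from below. Origin: centre of its underside. Stands by itself on its two legs. Starts in the rack at rack y = -12 mm.
- shim_2: Slotted steel shim, one of four alike: upright plate 46 mm wide (x), 12 mm thick (y), 60 mm high, about 0.16 kg, with an open slot 16 mm wide and 24 mm high up the middle from below. Origin: centre of its underside. Stands by itself on its two legs. Starts in the rack at rack y = 12 mm.
- shim_3: Slotted steel shim, one of four alike: upright plate 46 mm wide (x), 12 mm thick (y), 60 mm high, about 0.16 kg, with an open slot 16 mm wide and 24 mm high up the middle from below. Origin: centre of its underside. Stands by itself on its two legs. Starts in the rack at rack y = 36 mm.
- spacer: Bystander: plain aluminium spacer, 28 mm across, 22 high (mm). Origin: centre of its underside.
- bush: Bystander: stepped brass bush, 26 mm across, 24 high (mm). Origin: centre of its underside.
- tape_roll: Bystander: small roll of tape, 60 mm across, 19 high (mm). Origin: centre of its underside.
- hex_key: Bystander: hex key, 42 x 111 x 7 (mm). Origin: centre of its underside.
- cup: Bystander: small white cup, 64 mm across, 65 high (mm). Origin: centre of its underside.
- knob_spare: Bystander: black lobed knob, 40 mm across, 21 high (mm). Origin: centre of its underside.

How it is judged:
On the way:
1. a first shim stands in the gap on the clamp's bed, let go ((((x of shim_0 in the frame of clamp_bed between -0.008 and 0.008 m and y of shim_0 in the frame of clamp_bed between -0.03 and 0.06 m and z of shim_0 in the frame of clamp_bed between -0.004 and 0.004 m and angle between shim_0's own z axis and vertical below 0.1 rad) and contact force between the fingers and shim_0 below 0.1 N) or ((x of shim_1 in the frame of clamp_bed between -0.008 and 0.008 m and y of shim_1 in the frame of clamp_bed between -0.03 and 0.06 m and z of shim_1 in the frame of clamp_bed between -0.004 and 0.004 m and angle between shim_1's own z axis and vertical below 0.1 rad) and contact force between the fingers and shim_1 below 0.1 N) or ((x of shim_2 in the frame of clamp_bed between -0.008 and 0.008 m and y of shim_2 in the frame of clamp_bed between -0.03 and 0.06 m and z of shim_2 in the frame of clamp_bed between -0.004 and 0.004 m and angle between shim_2's own z axis and vertical below 0.1 rad) and contact force between the fingers and shim_2 below 0.1 N) or ((x of shim_3 in the frame of clamp_bed between -0.008 and 0.008 m and y of shim_3 in the frame of clamp_bed between -0.03 and 0.06 m and z of shim_3 in the frame of clamp_bed between -0.004 and 0.004 m and angle between shim_3's own z axis and vertical below 0.1 rad) and contact force between the fingers and shim_3 below 0.1 N))), for 0.2 s.
At the end, for the whole second after the job is handed in: Fingers press the jaw, the jaw presses a shim and a shim presses the stop, each over 6 N; the jaw is more than 10.8 mm forward (a shim too many prevents it); every shim within 100 mm of the bed centre stands on the bed (4 mm), upright (0.1 rad), within 8 mm of the rod line ((contact force between jaw and shim_0 above 6 N or contact force between jaw and shim_1 above 6 N or contact force between jaw and shim_2 above 6 N or contact force between jaw and shim_3 above 6 N) and (contact force between stop and shim_0 above 6 N or contact force between stop and shim_1 above 6 N or contact force between stop and shim_2 above 6 N or contact force between stop and shim_3 above 6 N) and contact force between the fingers and jaw above 6 N and value of joint jaw above 0.0108 m and ((x of shim_0 in the frame of clamp_bed between -0.008 and 0.008 m and y of shim_0 in the frame of clamp_bed between -0.03 and 0.06 m and z of shim_0 in the frame of clamp_bed between -0.004 and 0.004 m and angle between shim_0's own z axis and vertical below 0.1 rad) or horizontal distance between shim_0 and clamp_bed above 0.1 m) and ((x of shim_1 in the frame of clamp_bed between -0.008 and 0.008 m and y of shim_1 in the frame of clamp_bed between -0.03 and 0.06 m and z of shim_1 in the frame of clamp_bed between -0.004 and 0.004 m and angle between shim_1's own z axis and vertical below 0.1 rad) or horizontal distance between shim_1 and clamp_bed above 0.1 m) and ((x of shim_2 in the frame of clamp_bed between -0.008 and 0.008 m and y of shim_2 in the frame of clamp_bed between -0.03 and 0.06 m and z of shim_2 in the frame of clamp_bed between -0.004 and 0.004 m and angle between shim_2's own z axis and vertical below 0.1 rad) or horizontal distance between shim_2 and clamp_bed above 0.1 m) and ((x of shim_3 in the frame of clamp_bed between -0.008 and 0.008 m and y of shim_3 in the frame of clamp_bed between -0.03 and 0.06 m and z of shim_3 in the frame of clamp_bed between -0.004 and 0.004 m and angle between shim_3's own z axis and vertical below 0.1 rad) or horizontal distance between shim_3 and clamp_bed above 0.1 m)); the arm keeps its last pose, push and grip.
It fails at once if a bystander is moved by more than 40 mm (distance of any of spacer, bush, tape_roll, hex_key, cup, knob_spare from where it was at the start of the episode above 0.04 m).
It also fails if it takes over 69 s, if anything falls off the work surface, if the arm or the gripper's body presses on something with over 40 N, if the wrist force passes 120 N, or if a joint passes its speed limit or range.

## Working session

There is one attempt and no reset: what is moved stays moved. The work goes in short steps, Python scripts to look and compute and a tool call to move; the robot and the scene stay as the last step left them, time stands still between calls to the robot, and variables do not carry over. Pictures are saved under pics/ and viewed, at most 12 in all, crops included, and the job is handed in when it is done.

Besides the shell and the picture viewer there is one more tool, called after "Call:" as name([rows], argument=value, ...), one row to a line, values as JSON. move_arm: Moves the arm, as the interface text tells. Its arguments: {"type":"object","properties":{"moves":{"type":"array"},"grip_force":{"type":"number"}},"required":["moves"]}

```bash
mkdir -p pics
python3 - <<'E'
from plant import *
import cv2,numpy as np
s=get_state();print(s)
for n in ["top","side","wrist"]:
    p=camera_params(n);print(n,p)
    im=read_camera(n);cv2.imwrite(f"pics/{n}0.png",im[:,:,::-1])
E
```

```text
{'time': 0.0, 'qpos': array([ 1.11101245e+00,  2.87186997e-01,  1.57820349e+00,  1.50396100e-05,
        1.27857710e+00, -1.49993700e-01]), 'dq': array([ 2.36703421e-03, -4.22393906e-04, -6.65214929e-05,  3.74067711e-04,
        3.22997026e-04, -7.01753069e-04]), 'joint_efforts': array([-4.01504622e-04, -4.05990887e+01, -2.92626125e+01, -1.88961303e-04,
        5.93153542e-03,  8.37903741e-06]), 'eef_pos': array([0.20544674, 0.64227946, 0.22991861]), 'tcp_rot': array([ 1.54278485e-01,  9.88026689e-01, -1.13053725e-03, -3.63327681e-04]), 'contact_force': array([-0.24644839,  0.21814652,  0.04036204]), 'wrist_torque': array([ 0.0022657 , -0.02964644,  0.05732079]), 'finger_force': 0.0, 'opening': 1.0042154386593656}
top {'fx': 431.28093372781285, 'fy': 431.28093372781285, 'cx': 280.13044452276796, 'cy': 204.33161808151857, 'rvec': array([ 2.11786228, -2.14325431,  0.18774859]), 'tvec': array([0.0583055 , 0.4804732 , 1.34318765])}
side {'fx': 477.70890516521126, 'fy': 477.70890516521126, 'cx': 281.97954761116847, 'cy': 210.5148737339468, 'rvec': array([ 1.95090934, -0.35105022,  0.22665111]), 'tvec': array([-0.42862868,  0.13007838,  1.37060545])}
wrist {'fx': 315.50521393100007, 'fy': 315.50521393100007, 'cx': 277.4638585380125, 'cy': 205.1443861154661, 'tool_from_camera': array([[-2.98904617e-04, -9.61063659e-01, -2.76326896e-01,
         6.79893769e-02],
       [ 9.99999720e-01, -4.76858080e-04,  5.76803925e-04,
         1.04791302e-05],
       [-6.86114003e-04, -2.76326646e-01,  9.61063533e-01,
        -1.42655417e-01],
       [ 0.00000000e+00,  0.00000000e+00,  0.00000000e+00,
         1.00000000e+00]])}
```

View pics/top0.png

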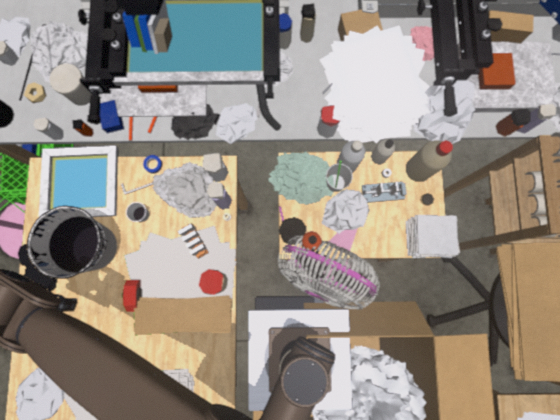

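View pics/side0.png

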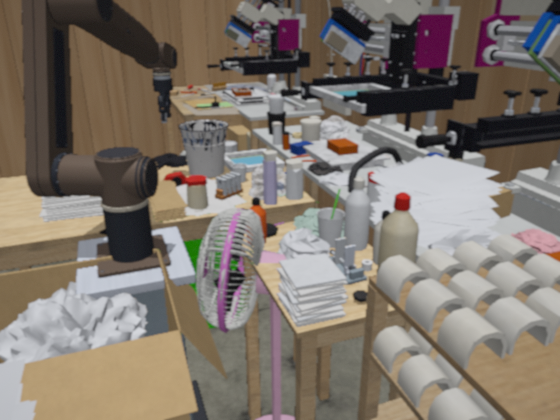

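```bash
cat > h.py <<'E'
from plant import *
import cv2,numpy as np
from scipy.spatial.transform import Rotation as R
def cam(n,s=None):
    p=camera_params(n);K=np.array([[p['fx'],0,p['cx']],[0,p['fy'],p['cy']],[0,0,1]])
    if n=='wrist':
        T=np.eye(4);T[:3,:3]=R.from_quat(s['tcp_rot']).as_matrix();T[:3,3]=s['eef_pos']
        M=np.linalg.inv(T@p['tool_from_camera']);return K,M[:3,:3],M[:3,3]
    return K,R.from_rotvec(p['rvec']).as_matrix(),p['tvec']
def ray(c,uv):
    K,r,t=c;d=r.T@np.linalg.inv(K)@[uv[0],uv[1],1];return -r.T@t,d
def plane(c,uv,z):
    o,d=ray(c,uv);return o+d*(z-o[2])/d[2]
def proj(c,P):
    K,r,t=c;q=K@(r@np.asarray(P,float)+t);return q[:2]/q[2]
def two(c1,u1,c2,u2):
    P=[np.array(c[0])@np.c_[c[1],c[2]] for c in(c1,c2)]
    X=cv2.triangulatePoints(P[0],P[1],np.array(u1,float).reshape(2,1),np.array(u2,float).reshape(2,1)).ravel();return X[:3]/X[3]
E
python3 - <<'E'
from h import *
t,s=cam('top'),cam('side')
f=lambda a,*l:print(*l,a.round(3))
for u in [(305,375),(193,240),(383,190),(330,275),(280,200),(443,150),(352,150),(430,240),(150,265),(232,320),(65,240)]:f(plane(t,u,0),u)
f(two(t,(443,148),s,(402,203)),'bottle');f(two(t,(350,150),s,(358,182)),'bot2')
f(two(t,(325,270),s,(230,262)),'fan mid')
f(two(t,(210,190),s,(268,155)),'bot3');f(two(t,(70,235),s,(205,130)),'basket')
f(two(t,(210,282),s,(196,180)),'redlid')
a=cv2.imread('pics/top0.png');b=cv2.imread('pics/side0.png')
c=lambda im,u,v:cv2.resize(im[v-30:v+30,u-40:u+40],(400,300),interpolation=cv2.INTER_CUBIC)
cv2.imwrite('pics/c1.png',np.vstack([np.hstack([c(a,193,240),c(a,383,190)]),np.hstack([c(b,230,185),c(b,348,258)])]))
E
```

```text
(305, 375) [-0.049 -0.018  0.   ]
(193, 240) [0.374 0.338 0.   ]
(383, 190) [ 0.533 -0.291  0.   ]
(330, 275) [ 0.256 -0.105  0.   ]
(280, 200) [0.503 0.053 0.   ]
(443, 150) [ 0.669 -0.501  0.   ]
(352, 150) [ 0.672 -0.193  0.   ]
(430, 240) [ 0.365 -0.435  0.   ]
(150, 265) [0.295 0.475 0.   ]
(232, 320) [0.119 0.209 0.   ]
(65, 240) [0.379 0.756 0.   ]
bottle [ 0.605 -0.41   0.233]
bot2 [ 0.622 -0.157  0.195]
fan mid [ 0.267 -0.091 -0.025]
bot3 [0.501 0.257 0.175]
basket [0.366 0.65  0.188]
redlid [0.24  0.262 0.113]
```

View pics/c1.png

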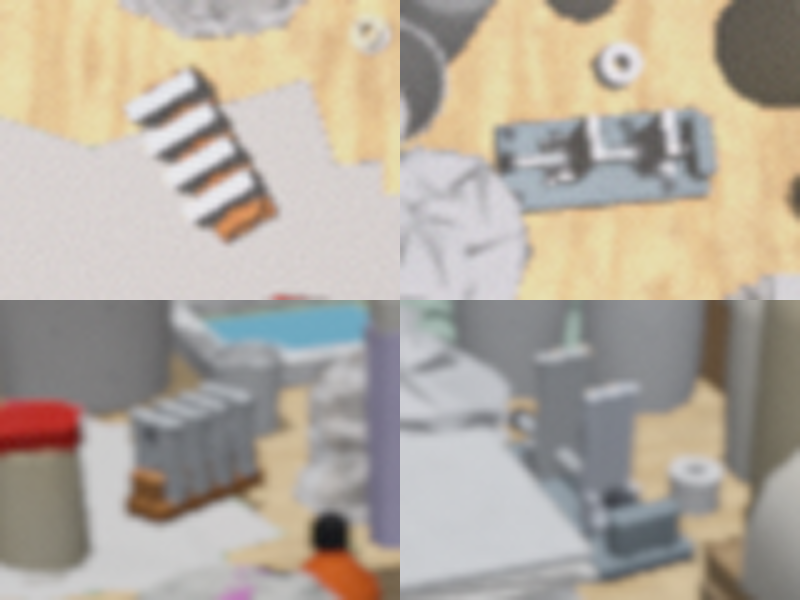

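Top view: rack with shim tops centred at px (192,239), axis running image down-right; clamp bed centred at px (384,191), stop top at (381,187), jaw top at (397,187) with the housing at the right (−y world) end. Side view: shim tops (230,176), stop top (341,239), jaw top (350,246).

Run:
```python
from h import *
t,s=cam('top'),cam('side')
f=lambda a,*l:print(*l,a.round(4))
f(two(t,(192,239.4),s,(230,175.6)),'rack top')
f(two(t,(381.4,187),s,(340.6,238.8)),'stop top');f(two(t,(397,187),s,(350.2,245.6)),'jaw top')
P=lambda u,v:plane(t,(343+(u-400)/5,160+v/5),.012)
d1=P(712,193)-P(515,210);d2=P(690,108)-P(497,128);f(d1);f(d2);print(np.arctan2(d1[1],d1[0]),np.arctan2(d2[1],d2[0]))
Q=lambda u,v:plane(t,(153+u/5,210+v/5),.08)
f(Q(163,97));f(Q(188,130));f(Q(210,163));f(Q(228,193))
d=Q(210,163)-Q(163,97);print(np.arctan2(d[1],d[0]))
d=Q(195,72)-Q(128,105);print('w',np.linalg.norm(d),np.arctan2(d[1],d[0]))
S=get_state();print(R.from_quat(S['tcp_rot']).as_matrix().round(3))
```

```text
rack top [0.3714 0.3216 0.0935]
stop top [ 0.5254 -0.2653  0.0858]
jaw top [ 0.5263 -0.3143  0.0885]
[ 0.0098 -0.1302  0.    ]
[ 0.012  -0.1285  0.    ]
-1.495483573169229 -1.4774260068917335
[0.3992 0.3458 0.08  ]
[0.3786 0.3298 0.08  ]
[0.3581 0.3158 0.08  ]
[0.3396 0.3043 0.08  ]
-2.5122215741968
w 0.045551447880550634 -1.1150902902337427
[[-0.952  0.305 -0.001]
 [ 0.305  0.952 -0.002]
 [ 0.    -0.002 -1.   ]]
```

Call:
move_arm([
  [1,[-0.0256,-0.0254,0],[0,0,0]],
  [1,[-0.0256,-0.0254,0],[0,0,0]],
  [1,[-0.0256,-0.0254,0],[0,0,0]],
  [1,[-0.0256,-0.0254,0],[0,0,0]],
  [1,[-0.0256,-0.0254,0],[0,0,0]],
  [1,[-0.0256,-0.0254,0],[0,0,0]],
  [1,[-0.0256,-0.0254,0],[0,0,0]],
  [1,[-0.0256,-0.0254,0],[0,0,0]],
  [1,[-0.0256,-0.0254,0],[0,0,0]],
  [1,[-0.0256,-0.0254,0],[0,0,0]],
])

```text
time: 0.98
eef_pos: [0.3723, 0.3212, 0.2311]
tcp_rot: [0.154, 0.988, -0.0, -0.0]
contact_force: [0.6, -0.5, 0.7]
opening: 1.0
finger_force: 0.0
```

Call:
move_arm([
  [1,[0,0,0],[0,0,-0.109]],
  [1,[0,0,0],[0,0,-0.109]],
  [1,[0,0,0],[0,0,-0.109]],
  [1,[0,0,0],[0,0,-0.109]],
  [1,[0,0,0],[0,0,-0.109]],
  [1,[0,0,0],[0,0,-0.109]],
  [1,[0,0,0],[0,0,-0.109]],
  [1,[0,0,0],[0,0,-0.109]],
  [1,[0,0,0],[0,0,0]],
  [1,[0,0,0],[0,0,0]],
])

```text
time: 1.82
eef_pos: [0.3719, 0.3228, 0.2311]
tcp_rot: [-0.276, 0.961, -0.0, -0.0]
contact_force: [-0.8, -0.2, 0.1]
opening: 1.001
finger_force: 0.0
```

Run:
```python
from h import *
import pickle
S=get_state();im=read_camera('wrist');cv2.imwrite('pics/w1.png',im[:,:,::-1]);pickle.dump(S,open('s1.pkl','wb'))
print(S['time'],S['eef_pos'],R.from_quat(S['tcp_rot']).as_matrix().round(3),S['qpos'].round(2))
```

```text
1.8167 [0.3719395  0.32282455 0.23107088] [[-0.848 -0.531 -0.   ]
 [-0.531  0.848 -0.   ]
 [ 0.001  0.    -1.   ]] [ 0.51 -0.12  2.01  0.    1.25 -1.62]
```

View pics/w1.png

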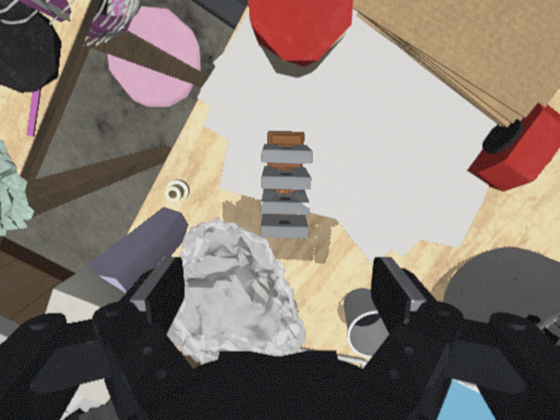

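The wrist view shows the rack's four shims at px (287,155), (286,178), (285,200), (285,225); the orange rack end is at the top (287,138). I'll zoom to separate tops from faces.

Run:
```python
from h import *
a=cv2.imread('pics/w1.png')
cv2.imwrite('pics/w1c.png',cv2.resize(a[120:250,235:335],(600,780)[0:2] if 0 else (460,598),interpolation=cv2.INTER_CUBIC))
```

```text
(no output)
```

View pics/w1c.png

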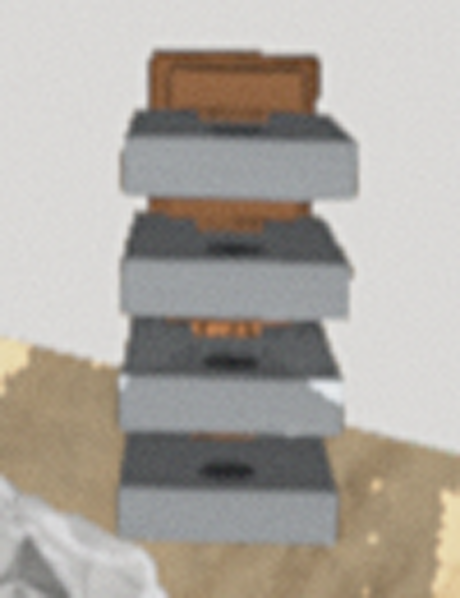

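Shim tops in the crop are the lighter strips, with centres at (239,166), (235,289), (231,405) and (227,513), about 225 px wide.

Run:
```python
from h import *
import pickle
S=pickle.load(open('s1.pkl','rb'));c=cam('wrist',S)
px=lambda u,v:(235+u/4.6,120+v/4.6)
for z in(.08,.09,.1):
    C=[plane(c,px(*q),z) for q in[(239,166),(235,289),(231,405),(227,513)]]
    print(z,np.round(C,4).tolist(),[round(np.linalg.norm(C[i+1]-C[i])*1e3,1) for i in range(3)])
    W=[(plane(c,px(*a),z)-plane(c,px(*b),z)) for a,b in[((354,165),(122,165)),((349,291),(122,286)),((343,405),(120,405)),((336,514),(118,513))]]
    print([round(np.linalg.norm(w)*1e3,1) for w in W],[round(np.arctan2(-w[1],-w[0]),3) for w in W]); d=C[0]-C[3];print(np.arctan2(d[1],d[0]),np.linalg.norm(d))
Rm=R.from_quat(S['tcp_rot']).as_matrix()
print('tool yaw y',np.arctan2(Rm[1,1],Rm[0,1]))
```

```text
0.08 [[0.3413, 0.3123, 0.08], [0.3631, 0.3252, 0.08], [0.3846, 0.3379, 0.08], [0.4056, 0.3502, 0.08]] [np.float64(25.3), np.float64(25.0), np.float64(24.3)]
[np.float64(46.8), np.float64(46.9), np.float64(47.1), np.float64(47.1)] [np.float64(-1.012), np.float64(-1.034), np.float64(-1.012), np.float64(-1.017)]
-2.6088424672597434 0.07460746052755675
0.09 [[0.3404, 0.3113, 0.09], [0.3615, 0.3238, 0.09], [0.3822, 0.3361, 0.09], [0.4025, 0.348, 0.09]] [np.float64(24.4), np.float64(24.1), np.float64(23.5)]
[np.float64(45.2), np.float64(45.3), np.float64(45.5), np.float64(45.4)] [np.float64(-1.012), np.float64(-1.034), np.float64(-1.012), np.float64(-1.017)]
-2.6088424672597434 0.07206772314737171
0.1 [[0.3395, 0.3104, 0.1], [0.3598, 0.3224, 0.1], [0.3799, 0.3343, 0.1], [0.3994, 0.3457, 0.1]] [np.float64(23.6), np.float64(23.3), np.float64(22.7)]
[np.float64(43.6), np.float64(43.7), np.float64(43.9), np.float64(43.8)] [np.float64(-1.012), np.float64(-1.034), np.float64(-1.012), np.float64(-1.017)]
-2.6088424672597434 0.06952798576718676
tool yaw y 2.130247251364147
```

Call:
move_arm([
  [1,[0.0082,0.0018,0.01],[0,0,0]],
  [1,[0.0082,0.0018,0.015],[0,0,0]],
  [1,[0.0081,0.0018,0.02],[0,0,0]],
  [1,[0.0081,0.0017,0.02],[0,0,0]],
  [1,[0,0,0.02],[0,0,0]],
  [1,[0,0,0.02],[0,0,0]],
  [1,[0,0,0.02],[0,0,0]],
  [1,[0,0,0.02],[0,0,0]],
  [1,[0,0,0.02],[0,0,0]],
  [1,[0,0,0.01],[0,0,0]],
], grip_force=40)

```text
time: 2.7
eef_pos: [0.3393, 0.3107, 0.054]
tcp_rot: [-0.276, 0.961, -0.0, -0.002]
contact_force: [-0.3, 0.1, -0.0]
opening: 1.0
finger_force: 0.0
```

Call:
move_arm([
  [0.4,[0,0,0],[0,0,0]],
  [0.3,[0,0,0],[0,0,0]],
  [0.2,[0,0,0],[0,0,0]],
  [0.2,[0,0,0],[0,0,0]],
  [0.2,[0,0,0],[0,0,0]],
  [0.2,[0,0,0],[0,0,0]],
  [0.2,[0,0,0],[0,0,0]],
  [0.2,[0,0,0],[0,0,0]],
  [0.2,[0,0,0],[0,0,0]],
  [0.2,[0,0,0],[0,0,0]],
])

```text
time: 3.53
eef_pos: [0.342, 0.3123, 0.0579]
tcp_rot: [-0.277, 0.961, 0.0, 0.002]
contact_force: [-0.8, 0.2, 6.6]
opening: 0.527
finger_force: 41.7
```

```bash
cat >> h.py <<'E'
def rows(p0,y0,p1,y1,n):
    """polar path; yaw = angle of tool y, tool down; prints shift (tool), turn z per row"""
    p0=np.array(p0,float);p1=np.array(p1,float);out=[]
    a0,a1=np.arctan2(p0[1],p0[0]),np.arctan2(p1[1],p1[0]);r0,r1=np.hypot(*p0[:2]),np.hypot(*p1[:2])
    e=lambda i:np.array([(r0+(r1-r0)*i/n)*np.cos(a0+(a1-a0)*i/n),(r0+(r1-r0)*i/n)*np.sin(a0+(a1-a0)*i/n),p0[2]+(p1[2]-p0[2])*i/n])
    for i in range(n):
        d=e(i+1)-e(i);w=y0+(y1-y0)*i/n
        out.append([[round(float(-np.sin(w)*d[0]+np.cos(w)*d[1]),4),round(float(np.cos(w)*d[0]+np.sin(w)*d[1]),4),round(float(-d[2]),4)],[0,0,round(-(y1-y0)/n,4)]])
    return out
E
python3 -c "
from h import *
for r in rows((.3413,.3118,.281),2.13,(.526,-.29,.281),.085,20):print(r)"
```

```text
[[-0.0112, -0.0276, -0.0], [0, 0, 0.1022]]
[[-0.0123, -0.0276, -0.0], [0, 0, 0.1022]]
[[-0.0135, -0.0275, -0.0], [0, 0, 0.1022]]
[[-0.0147, -0.0273, -0.0], [0, 0, 0.1022]]
[[-0.016, -0.0271, -0.0], [0, 0, 0.1022]]
[[-0.0172, -0.0269, -0.0], [0, 0, 0.1022]]
[[-0.0184, -0.0265, -0.0], [0, 0, 0.1022]]
[[-0.0196, -0.0262, -0.0], [0, 0, 0.1022]]
[[-0.0209, -0.0258, -0.0], [0, 0, 0.1022]]
[[-0.0221, -0.0253, -0.0], [0, 0, 0.1022]]
[[-0.0233, -0.0247, -0.0], [0, 0, 0.1022]]
[[-0.0245, -0.0241, -0.0], [0, 0, 0.1022]]
[[-0.0257, -0.0235, -0.0], [0, 0, 0.1022]]
[[-0.0269, -0.0228, -0.0], [0, 0, 0.1022]]
[[-0.0281, -0.022, -0.0], [0, 0, 0.1022]]
[[-0.0292, -0.0212, -0.0], [0, 0, 0.1022]]
[[-0.0303, -0.0203, -0.0], [0, 0, 0.1022]]
[[-0.0315, -0.0194, -0.0], [0, 0, 0.1022]]
[[-0.0325, -0.0184, -0.0], [0, 0, 0.1022]]
[[-0.0336, -0.0173, -0.0], [0, 0, 0.1022]]
```

Call:
move_arm([
  [0.2,[0,0,-0.01],[0,0,0]],
  [0.2,[0,0,-0.02],[0,0,0]],
  [0.2,[0,0,-0.025],[0,0,0]],
  [0.2,[0,0,-0.025],[0,0,0]],
  [0.2,[0,0,-0.025],[0,0,0]],
  [0.2,[0,0,-0.025],[0,0,0]],
  [0.2,[0,0,-0.025],[0,0,0]],
  [0.2,[0,0,-0.025],[0,0,0]],
  [0.2,[0,0,-0.025],[0,0,0]],
  [0.2,[0,0,-0.02],[0,0,0]],
])

```text
time: 4.37
eef_pos: [0.3402, 0.3113, 0.2831]
tcp_rot: [-0.277, 0.961, 0.0, 0.0]
contact_force: [0.8, -0.1, -2.2]
opening: 0.534
finger_force: 42.5
```

Call:
move_arm([
  [0.2,[-0.0112,-0.0276,0],[0,0,0.1022]],
  [0.2,[-0.0123,-0.0276,0],[0,0,0.1022]],
  [0.2,[-0.0135,-0.0275,0],[0,0,0.1022]],
  [0.2,[-0.0147,-0.0273,0],[0,0,0.1022]],
  [0.2,[-0.016,-0.0271,0],[0,0,0.1022]],
  [0.2,[-0.0172,-0.0269,0],[0,0,0.1022]],
  [0.2,[-0.0184,-0.0265,0],[0,0,0.1022]],
  [0.2,[-0.0196,-0.0262,0],[0,0,0.1022]],
  [0.2,[-0.0209,-0.0258,0],[0,0,0.1022]],
  [0.2,[-0.0221,-0.0253,0],[0,0,0.1022]],
])

```text
time: 5.2
eef_pos: [0.5278, 0.0615, 0.2807]
tcp_rot: [0.23, 0.973, -0.0, -0.001]
contact_force: [1.4, 0.4, -2.2]
opening: 0.532
finger_force: 42.5
```

Call:
move_arm([
  [0.2,[-0.0233,-0.0247,0],[0,0,0.1022]],
  [0.2,[-0.0245,-0.0241,0],[0,0,0.1022]],
  [0.2,[-0.0257,-0.0235,0],[0,0,0.1022]],
  [0.2,[-0.0269,-0.0228,0],[0,0,0.1022]],
  [0.2,[-0.0281,-0.022,0],[0,0,0.1022]],
  [0.2,[-0.0292,-0.0212,0],[0,0,0.1022]],
  [0.2,[-0.0303,-0.0203,0],[0,0,0.1022]],
  [0.2,[-0.0315,-0.0194,0],[0,0,0.1022]],
  [0.2,[-0.0325,-0.0184,0],[0,0,0.1022]],
  [0.2,[-0.0336,-0.0173,0],[0,0,0.1022]],
])

```text
time: 6.03
eef_pos: [0.5265, -0.2909, 0.2806]
tcp_rot: [0.677, 0.736, 0.0, -0.001]
contact_force: [-0.2, 0.3, -1.6]
opening: 0.529
finger_force: 42.4
```

Call:
move_arm([
  [0.2,[0,0,0],[0,0,0]],
  [0.2,[0,0,0],[0,0,0]],
  [0.2,[0,0,0],[0,0,0]],
  [0.2,[0,0,0],[0,0,0]],
  [0.2,[0,0,0],[0,0,0]],
  [0.2,[0,0,0],[0,0,0]],
  [0.2,[0,0,0],[0,0,0]],
  [0.2,[0,0,0],[0,0,0]],
  [0.2,[0,0,0],[0,0,0]],
  [0.2,[0,0,0],[0,0,0]],
])

```text
time: 6.87
eef_pos: [0.5277, -0.2896, 0.2814]
tcp_rot: [0.675, 0.738, -0.0, 0.0]
contact_force: [-0.6, 0.0, -1.5]
opening: 0.534
finger_force: 42.5
```

Run:
```python
from h import *
import pickle
S=get_state();im=read_camera('wrist');cv2.imwrite('pics/w2.png',im[:,:,::-1]);pickle.dump(S,open('s2.pkl','wb'))
print(S['time'],S['eef_pos'],R.from_quat(S['tcp_rot']).as_matrix().round(3),S['qpos'].round(2))
cv2.imwrite('pics/w2c.png',cv2.resize(im[90:300,140:420,::-1],(800,600),interpolation=cv2.INTER_CUBIC))
```

```text
6.8667 [ 0.52769945 -0.28955198  0.28137528] [[-0.089  0.996  0.   ]
 [ 0.996  0.089 -0.   ]
 [-0.     0.    -1.   ]] [-0.67  0.09  1.71 -0.    1.34 -0.76]
```

View pics/w2c.png

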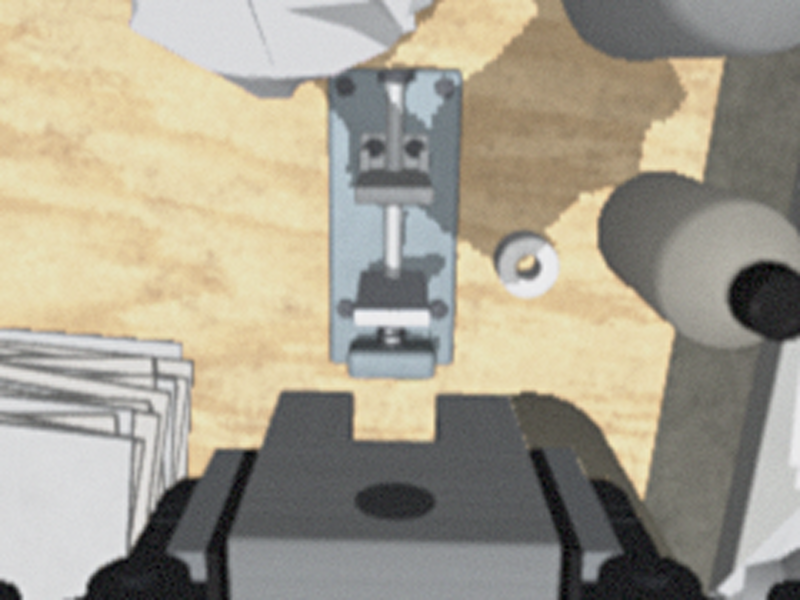

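The view shows the shim gripped squarely and the clamp below it: stop top strip at crop y 187–202 (x 355–433), jaw top at y 308–325 (x 354–430). The bed corners are (330,70), (461,70), (330,362) and (453,365).

Run:
```python
from h import *
import pickle
S=pickle.load(open('s2.pkl','rb'));c=cam('wrist',S)
P=lambda u,v,z:plane(c,(140+u/2.857,90+v/2.857),z)
f=lambda n,a:print(n,a.round(4))
sf,sb,jf,jb=P(394,202,.087),P(394,187,.087),P(392,308,.087),P(392,325,.087)
f('stopface',sf);f('stopback',sb);f('jawface',jf);f('jawback',jb)
b=[P(330,70,.012),P(461,70,.012),P(330,362,.012),P(453,365,.012)]
f('bedtop mid',(b[0]+b[1])/2);f('bedbot',(b[2]+b[3])/2)
print('widths',np.linalg.norm(P(355,195,.087)-P(433,195,.087)),np.linalg.norm(P(354,316,.087)-P(430,316,.087)),np.linalg.norm(b[0]-b[1]),np.linalg.norm(b[0]-b[2]))
for a,q in((b[0],b[2]),(b[1],b[3]),(sf,jf),(P(395,90,.026),P(394,260,.026))):d=a-q;print(np.arctan2(d[1],d[0]),np.linalg.norm(d))
f('rod',P(395,90,.026));f('rod',P(394,260,.026))
Rm=R.from_quat(S['tcp_rot']).as_matrix();T=np.array(S['eef_pos'])
for n,a in(('stop',sf),('jaw',jf)):f(n+' in tool',Rm.T@(a-T))
print(np.arctan2(Rm[1,0],Rm[0,0]))
# held shim bottom slot corners / far edge at bottom z
z=S['eef_pos'][2]-.029
f('shim bottom edge mid',Rm.T@(P(394,393,z)-T));f('L',Rm.T@(P(280,393,z)-T));f('R',Rm.T@(P(511,396,z)-T))
```

```text
stopface [ 0.5283 -0.2674  0.087 ]
stopback [ 0.5278 -0.2618  0.087 ]
jawface [ 0.5311 -0.3083  0.087 ]
jawback [ 0.5318 -0.3151  0.087 ]
bedtop mid [ 0.5248 -0.2201  0.012 ]
bedbot [ 0.5351 -0.3553  0.012 ]
widths 0.02909927009258203 0.029440309990705318 0.05755192650500682 0.13489553367743012
1.6407047096961798 0.13489553367743012
1.6525564853199743 0.13639845372659856
1.6414109545223166 0.04096154538439878
1.6544998279623302 0.07388085413830517
rod [ 0.5253 -0.2283  0.026 ]
rod [ 0.5315 -0.3019  0.026 ]
stop in tool [0.022  0.0025 0.1944]
jaw in tool [-0.0189  0.0018  0.1944]
1.660190152912087
shim bottom edge mid [0.0066 0.0023 0.029 ]
L [ 0.0066 -0.0208  0.029 ]
R [0.0059 0.0259 0.029 ]
```

Call:
move_arm([
  [0.2,[0.0065,0,0.01],[0,0,0.01]],
  [0.2,[0.006,0,0.02],[0,0,0]],
  [0.2,[0,0,0.025],[0,0,0]],
  [0.2,[0,0,0.025],[0,0,0]],
  [0.2,[0,0,0.025],[0,0,0]],
  [0.2,[0,0,0.025],[0,0,0]],
  [0.2,[0,0,0.025],[0,0,0]],
  [0.2,[0,0,0.02],[0,0,0]],
  [0.2,[0,0,0.01],[0,0,0]],
  [0.2,[0,0,0],[0,0,0]],
])

```text
time: 7.75
eef_pos: [0.5259, -0.2778, 0.0939]
tcp_rot: [0.678, 0.735, -0.001, 0.0]
contact_force: [-0.5, -4.9, -4.7]
opening: 0.531
finger_force: 45.8
```

Run:
```python
from h import *
S=get_state();im=read_camera('wrist');print(S['time'],S['eef_pos'])
cv2.imwrite('pics/w3c.png',cv2.resize(im[90:300,140:420,::-1],(800,600),interpolation=cv2.INTER_CUBIC))
```

```text
7.75 [ 0.52585033 -0.2777712   0.09389896]
```

View pics/w3c.png

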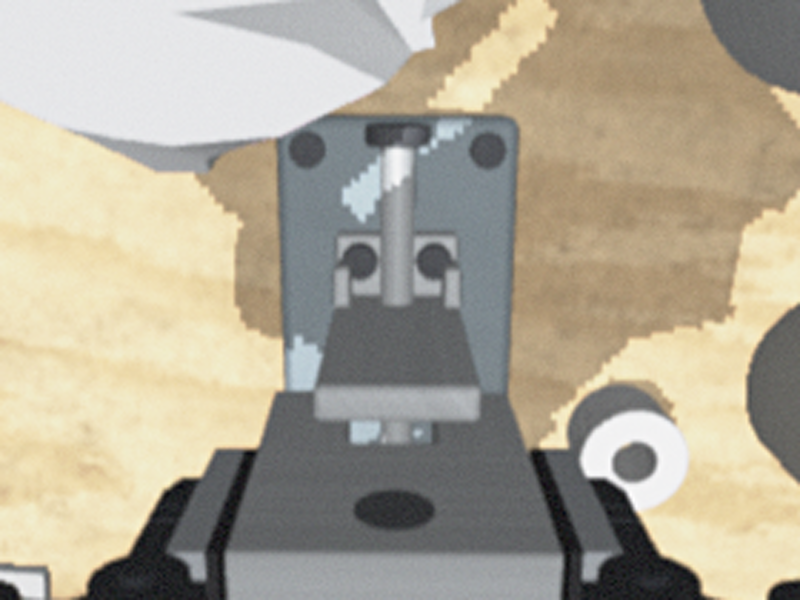

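Run:
```python
from h import *
S=get_state();c=cam('wrist',S);T=np.array(S['eef_pos']);Rm=R.from_quat(S['tcp_rot']).as_matrix()
P=lambda u,v,z:Rm.T@(plane(c,(140+u/2.857,90+v/2.857),z)-T)
f=lambda n,a:print(n,a.round(4))
f('stopface',P(397,419,.087));f('stopback',P(397,387,.087))
f('rod',P(397,160,.026));f('rod',P(397,280,.026))
z=T[2]
f('shim bot now',P(394,393,z-.029));f('shim top now',P(394,552,z+.031));f('shim top before',P(394,540,z+.031))
print(S['contact_force'],S['wrist_torque'],T)
```

```text
stopface [0.0095 0.0028 0.0077]
stopback [0.0155 0.0028 0.0077]
rod [0.0494 0.003  0.0687]
rod [0.0209 0.003  0.0687]
shim bot now [0.0066 0.0023 0.029 ]
shim top now [ 0.0051  0.0022 -0.031 ]
shim top before [ 0.007   0.0022 -0.031 ]
[ 0.22740656 -3.62581136 -3.78938442] [-0.86237006 -0.00343499 -0.0013541 ] [ 0.52584587 -0.27781292  0.09471488]
```

Call:
move_arm([
  [0.2,[-0.002,0,0],[0,0,0]],
  [0.2,[0,0,0],[0,0,0]],
  [0.2,[0,0,0],[0,0,0]],
  [0.2,[0,0,0],[0,0,0]],
  [0.2,[0,0,0],[0,0,0]],
  [0.2,[0,0,0],[0,0,0]],
  [0.2,[0,0,0],[0,0,0]],
  [0.2,[0,0,0],[0,0,0]],
  [0.2,[0,0,0],[0,0,0]],
  [0.2,[0,0,0],[0,0,0]],
])

```text
time: 8.63
eef_pos: [0.5267, -0.2793, 0.0963]
tcp_rot: [0.679, 0.734, 0.0, -0.0]
contact_force: [0.3, 0.3, -1.6]
opening: 0.532
finger_force: 46.0
```

Call:
move_arm([
  [0.2,[-0.002,0,0],[0,0,0]],
  [0.2,[0,0,0.005],[0,0,0]],
  [0.2,[0,0,0.01],[0,0,0]],
  [0.2,[0,0,0.01],[0,0,0]],
  [0.2,[0,0,0.01],[0,0,0]],
  [0.2,[0,0,0.008],[0,0,0]],
  [0.2,[0,0,0.005],[0,0,0]],
  [0.2,[0,0,0],[0,0,0]],
  [0.2,[0,0,0],[0,0,0]],
  [0.2,[0,0,0],[0,0,0]],
])

```text
time: 9.47
eef_pos: [0.5272, -0.2816, 0.0487]
tcp_rot: [0.679, 0.735, 0.0, 0.0]
contact_force: [0.2, -0.2, -1.9]
opening: 0.529
finger_force: 46.0
```

Call:
move_arm([
  [0.2,[0,0,0.0025],[0,0,0]],
  [0.2,[0,0,0.0025],[0,0,0]],
  [0.2,[0,0,0.001],[0,0,0]],
  [0.2,[0,0,0.001],[0,0,0]],
  [0.2,[0,0,0],[0,0,0]],
  [0.2,[0,0,0],[0,0,0]],
  [0.2,[0,0,0],[0,0,0]],
  [0.2,[0,0,0],[0,0,0]],
  [0.2,[0,0,0],[0,0,0]],
  [0.2,[0,0,0],[0,0,0]],
])

```text
time: 10.3
eef_pos: [0.5269, -0.2813, 0.0414]
tcp_rot: [0.679, 0.734, -0.0, 0.0]
contact_force: [-0.7, 0.1, -1.1]
opening: 0.53
finger_force: 46.0
```

Call:
move_arm([
  [0.2,[0,0,0.001],[0,0,0]],
  [0.2,[0,0,0.001],[0,0,0]],
  [0.2,[0,0,0.001],[0,0,0]],
  [0.2,[0,0,0.001],[0,0,0]],
  [0.2,[0,0,0],[0,0,0]],
  [0.2,[0,0,0],[0,0,0]],
  [0.2,[0,0,0],[0,0,0]],
  [0.2,[0,0,0],[0,0,0]],
  [0.2,[0,0,0],[0,0,0]],
  [0.2,[0,0,0],[0,0,0]],
])

```text
time: 11.13
eef_pos: [0.5268, -0.2813, 0.0373]
tcp_rot: [0.679, 0.734, -0.0, -0.0]
contact_force: [-0.3, 0.3, -2.0]
opening: 0.528
finger_force: 46.0
```

Call:
move_arm([
  [0.2,[0,0,0.001],[0,0,0]],
  [0.2,[0,0,0.001],[0,0,0]],
  [0.2,[0,0,0.001],[0,0,0]],
  [0.2,[0,0,0.001],[0,0,0]],
  [0.2,[0,0,0],[0,0,0]],
  [0.2,[0,0,0],[0,0,0]],
  [0.2,[0,0,0],[0,0,0]],
  [0.2,[0,0,0],[0,0,0]],
  [0.2,[0,0,0],[0,0,0]],
  [0.2,[0,0,0],[0,0,0]],
])

```text
time: 11.97
eef_pos: [0.527, -0.2816, 0.0369]
tcp_rot: [0.678, 0.735, -0.0, -0.001]
contact_force: [-6.9, 4.0, 14.9]
opening: 0.529
finger_force: 48.0
```

Call:
move_arm([
  [0.2,[0,0,-0.002],[0,0,0]],
  [0.2,[0,0,-0.001],[0,0,0]],
  [0.6,[0,0,0],[0,0,0]],
  [0.7,[0,0,0],[0,0,0]],
  [0.8,[0,0,0],[0,0,0]],
  [0.9,[0,0,0],[0,0,0]],
  [0.9,[0,0,0],[0,0,0]],
  [0.9,[0,0,-0.005],[0,0,0]],
  [0.9,[0,0,-0.01],[0,0,0]],
  [0.9,[0,0,-0.02],[0,0,0]],
])

```text
time: 12.8
eef_pos: [0.5254, -0.2802, 0.0698]
tcp_rot: [0.679, 0.734, -0.0, -0.003]
contact_force: [-0.1, 0.3, -0.2]
opening: 0.904
finger_force: 0.0
```

Call:
move_arm([
  [0.9,[0,0,-0.02],[0,0,0]],
  [0.9,[0,0,-0.02],[0,0,0]],
  [0.9,[0,0,-0.02],[0,0,0]],
  [0.9,[0,0,-0.02],[0,0,0]],
  [0.9,[0,0,-0.02],[0,0,0]],
  [0.9,[0,0,-0.02],[0,0,0]],
  [0.9,[0,0,-0.02],[0,0,0]],
  [0.9,[0,0,-0.02],[0,0,0]],
  [0.9,[0,0,-0.02],[0,0,0]],
  [0.9,[0,0,-0.02],[0,0,0]],
])

```text
time: 13.63
eef_pos: [0.5268, -0.2812, 0.2736]
tcp_rot: [0.679, 0.734, 0.0, 0.001]
contact_force: [-0.4, 0.3, -0.3]
opening: 0.904
finger_force: 0.0
```

Run:
```python
from h import *
S=get_state();im=read_camera('wrist');print(S['time'],S['eef_pos'],S['tcp_rot'])
import pickle;pickle.dump(S,open('s4.pkl','wb'))
cv2.imwrite('pics/w4c.png',cv2.resize(im[90:300,140:420,::-1],(800,600),interpolation=cv2.INTER_CUBIC))
p=S['eef_pos']
for r in rows(p,.08,(.362,.3238,.281),2.12,20):print(r)
```

```text
13.6333 [ 0.52675965 -0.2812342   0.27358366] [6.78639775e-01 7.34470956e-01 3.90547900e-05 6.85058417e-04]
[[0.034, 0.0139, -0.0004], [0, 0, -0.102]]
[[0.0331, 0.0151, -0.0004], [0, 0, -0.102]]
[[0.0322, 0.0162, -0.0004], [0, 0, -0.102]]
[[0.0312, 0.0173, -0.0004], [0, 0, -0.102]]
[[0.0302, 0.0183, -0.0004], [0, 0, -0.102]]
[[0.0292, 0.0193, -0.0004], [0, 0, -0.102]]
[[0.0281, 0.0203, -0.0004], [0, 0, -0.102]]
[[0.027, 0.0212, -0.0004], [0, 0, -0.102]]
[[0.0259, 0.022, -0.0004], [0, 0, -0.102]]
[[0.0248, 0.0228, -0.0004], [0, 0, -0.102]]
[[0.0236, 0.0235, -0.0004], [0, 0, -0.102]]
[[0.0225, 0.0241, -0.0004], [0, 0, -0.102]]
[[0.0213, 0.0248, -0.0004], [0, 0, -0.102]]
[[0.0201, 0.0253, -0.0004], [0, 0, -0.102]]
[[0.0189, 0.0258, -0.0004], [0, 0, -0.102]]
[[0.0177, 0.0262, -0.0004], [0, 0, -0.102]]
[[0.0165, 0.0266, -0.0004], [0, 0, -0.102]]
[[0.0153, 0.027, -0.0004], [0, 0, -0.102]]
[[0.014, 0.0272, -0.0004], [0, 0, -0.102]]
[[0.0128, 0.0275, -0.0004], [0, 0, -0.102]]
```

View pics/w4c.png

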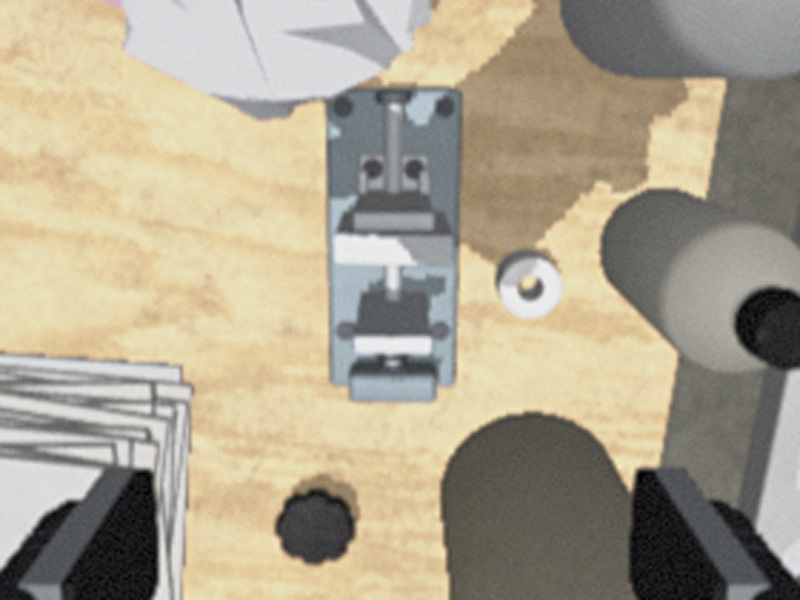

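Shim 1 stands square on the bed astride the rod: top strip at crop y 234–264, x 334–453, with the stop edge at y 228 and the jaw edge at y 335. Going back for the second one.

Call:
move_arm([
  [0.9,[0.034,0.0139,0],[0,0,-0.102]],
  [0.9,[0.0331,0.0151,0],[0,0,-0.102]],
  [0.9,[0.0322,0.0162,0],[0,0,-0.102]],
  [0.9,[0.0312,0.0173,0],[0,0,-0.102]],
  [0.9,[0.0302,0.0183,0],[0,0,-0.102]],
  [0.9,[0.0292,0.0193,0],[0,0,-0.102]],
  [0.9,[0.0281,0.0203,0],[0,0,-0.102]],
  [0.9,[0.027,0.0212,0],[0,0,-0.102]],
  [0.9,[0.0259,0.022,0],[0,0,-0.102]],
  [0.9,[0.0248,0.0228,0],[0,0,-0.102]],
])

```text
time: 14.52
eef_pos: [0.5377, 0.0664, 0.2717]
tcp_rot: [0.231, 0.973, 0.0, 0.0]
contact_force: [0.1, 0.1, 0.0]
opening: 0.897
finger_force: 0.0
```

Call:
move_arm([
  [1,[0.0236,0.0235,0],[0,0,-0.102]],
  [1,[0.0225,0.0241,0],[0,0,-0.102]],
  [1,[0.0213,0.0248,0],[0,0,-0.102]],
  [1,[0.0201,0.0253,0],[0,0,-0.102]],
  [1,[0.0189,0.0258,0],[0,0,-0.102]],
  [1,[0.0177,0.0262,0],[0,0,-0.102]],
  [1,[0.0165,0.0266,0],[0,0,-0.102]],
  [1,[0.0153,0.027,0],[0,0,-0.102]],
  [1,[0.014,0.0272,0],[0,0,-0.102]],
  [1,[0.0128,0.0275,0],[0,0,-0.102]],
])

```text
time: 15.35
eef_pos: [0.3616, 0.325, 0.2717]
tcp_rot: [-0.273, 0.962, 0.0, 0.0]
contact_force: [0.9, -0.3, 0.7]
opening: 1.002
finger_force: 0.0
```

Call:
move_arm([
  [1,[0,0,0.01],[0,0,0]],
  [1,[0,0,0.02],[0,0,0]],
  [1,[0,0,0.02],[0,0,0]],
  [1,[0,0,0.02],[0,0,0]],
  [1,[0,0,0.02],[0,0,0]],
  [1,[0,0,0.02],[0,0,0]],
  [1,[0,0,0.01],[0,0,0]],
  [1,[0,0,0],[0,0,0]],
  [1,[0,0,0],[0,0,0]],
  [1,[0,0,0],[0,0,0]],
])

```text
time: 16.18
eef_pos: [0.3638, 0.3243, 0.1527]
tcp_rot: [-0.27, 0.963, 0.0, 0.001]
contact_force: [0.2, -0.1, -0.5]
opening: 0.997
finger_force: 0.0
```

Run:
```python
from h import *
import pickle
S=pickle.load(open('s4.pkl','rb'));c=cam('wrist',S);T=np.array(S['eef_pos']);Rm=R.from_quat(S['tcp_rot']).as_matrix()
P=lambda u,v,z:Rm.T@(plane(c,(140+u/2.857,90+v/2.857),z)-T)
for n,a in[('stop',P(394,228,.087)),('jaw',P(393,335,.087)),('jawback',P(393,352,.087)),('shim+',P(393.5,234,.072)),('shim-',P(393.5,264,.072))]:print(n,a.round(4))
S=get_state();M=R.from_quat(S['tcp_rot']).as_matrix();T=S['eef_pos'];print(S['time'],T,np.arctan2(M[1,1],M[0,1]))
print('to B',M.T@(np.array([.362,.3241,.056])-T),2.117)
```

```text
stop [ 0.0126 -0.001   0.1866]
jaw [-0.0285 -0.0014  0.1866]
jawback [-0.0353 -0.0014  0.1866]
shim+ [ 0.0077 -0.0012  0.2016]
shim- [-0.0041 -0.0012  0.2016]
16.1833 [0.36384558 0.32429535 0.15271687] 2.1185044358076124
to B [0.0019148  0.00080749 0.09671235] 2.117
```

Call:
move_arm([
  [1,[0.002,0.001,0.01],[0,0,0]],
  [1,[0,0,0.015],[0,0,0]],
  [1,[0,0,0.015],[0,0,0]],
  [1,[0,0,0.015],[0,0,0]],
  [1,[0,0,0.015],[0,0,0]],
  [1,[0,0,0.015],[0,0,0]],
  [1,[0,0,0.0115],[0,0,0]],
  [0.4,[0,0,0],[0,0,0]],
  [0.3,[0,0,0],[0,0,0]],
  [0.2,[0,0,0],[0,0,0]],
])

```text
time: 17.02
eef_pos: [0.3613, 0.3242, 0.0557]
tcp_rot: [-0.271, 0.963, 0.0, 0.001]
contact_force: [-0.4, 0.6, 0.0]
opening: 0.602
finger_force: 0.0
```

Call:
move_arm([
  [0.2,[0,0,0],[0,0,0]],
  [0.2,[0,0,0],[0,0,0]],
  [0.2,[0,0,0],[0,0,0]],
  [0.2,[0,0,0],[0,0,0]],
  [0.2,[0,0,0],[0,0,0]],
  [0.2,[0,0,0],[0,0,0]],
  [0.2,[0,0,0],[0,0,0]],
  [0.2,[0,0,0],[0,0,0]],
  [0.2,[0,0,0],[0,0,0]],
  [0.2,[0,0,0],[0,0,0]],
])

```text
time: 17.85
eef_pos: [0.3617, 0.3244, 0.0561]
tcp_rot: [-0.271, 0.963, 0.0, 0.001]
contact_force: [0.3, 0.3, 6.2]
opening: 0.529
finger_force: 41.7
```

Call:
move_arm([
  [0.2,[0,0,-0.01],[0,0,0]],
  [0.2,[0,0,-0.02],[0,0,0]],
  [0.2,[0,0,-0.025],[0,0,0]],
  [0.2,[0,0,-0.025],[0,0,0]],
  [0.2,[0,0,-0.025],[0,0,0]],
  [0.2,[0,0,-0.025],[0,0,0]],
  [0.2,[0,0,-0.025],[0,0,0]],
  [0.2,[0,0,-0.025],[0,0,0]],
  [0.2,[0,0,-0.025],[0,0,0]],
  [0.2,[0,0,-0.02],[0,0,0]],
])

```text
time: 18.68
eef_pos: [0.36, 0.3235, 0.2814]
tcp_rot: [-0.271, 0.963, -0.0, -0.0]
contact_force: [0.9, 0.5, -1.5]
opening: 0.532
finger_force: 42.6
```

Run:
```python
from h import *
S=get_state();M=R.from_quat(S['tcp_rot']).as_matrix();y=np.arctan2(M[1,1],M[0,1]);print(S['eef_pos'],y)
for r in rows(S['eef_pos'],y,(.5285,-.3021,S['eef_pos'][2]),.079,20):print(r)
```

```text
[0.36004568 0.32351274 0.28138733] 2.1190900739084118
[[-0.0108, -0.0292, -0.0], [0, 0, np.float64(0.102)]]
[[-0.012, -0.0291, -0.0], [0, 0, np.float64(0.102)]]
[[-0.0132, -0.029, -0.0], [0, 0, np.float64(0.102)]]
[[-0.0145, -0.0288, -0.0], [0, 0, np.float64(0.102)]]
[[-0.0157, -0.0286, -0.0], [0, 0, np.float64(0.102)]]
[[-0.017, -0.0283, -0.0], [0, 0, np.float64(0.102)]]
[[-0.0182, -0.028, -0.0], [0, 0, np.float64(0.102)]]
[[-0.0195, -0.0276, -0.0], [0, 0, np.float64(0.102)]]
[[-0.0207, -0.0272, -0.0], [0, 0, np.float64(0.102)]]
[[-0.022, -0.0267, -0.0], [0, 0, np.float64(0.102)]]
[[-0.0232, -0.0261, -0.0], [0, 0, np.float64(0.102)]]
[[-0.0244, -0.0255, -0.0], [0, 0, np.float64(0.102)]]
[[-0.0256, -0.0248, -0.0], [0, 0, np.float64(0.102)]]
[[-0.0268, -0.0241, -0.0], [0, 0, np.float64(0.102)]]
[[-0.028, -0.0233, -0.0], [0, 0, np.float64(0.102)]]
[[-0.0292, -0.0225, -0.0], [0, 0, np.float64(0.102)]]
[[-0.0303, -0.0216, -0.0], [0, 0, np.float64(0.102)]]
[[-0.0314, -0.0207, -0.0], [0, 0, np.float64(0.102)]]
[[-0.0325, -0.0197, -0.0], [0, 0, np.float64(0.102)]]
[[-0.0336, -0.0186, -0.0], [0, 0, np.float64(0.102)]]
```

Call:
move_arm([
  [0.2,[-0.0108,-0.0292,0],[0,0,0.102]],
  [0.2,[-0.012,-0.0291,0],[0,0,0.102]],
  [0.2,[-0.0132,-0.029,0],[0,0,0.102]],
  [0.2,[-0.0145,-0.0288,0],[0,0,0.102]],
  [0.2,[-0.0157,-0.0286,0],[0,0,0.102]],
  [0.2,[-0.017,-0.0283,0],[0,0,0.102]],
  [0.2,[-0.0182,-0.028,0],[0,0,0.102]],
  [0.2,[-0.0195,-0.0276,0],[0,0,0.102]],
  [0.2,[-0.0207,-0.0272,0],[0,0,0.102]],
  [0.2,[-0.022,-0.0267,0],[0,0,0.102]],
])

```text
time: 19.52
eef_pos: [0.5435, 0.0568, 0.2789]
tcp_rot: [0.236, 0.972, -0.0, -0.001]
contact_force: [0.5, 0.6, -1.9]
opening: 0.53
finger_force: 42.6
```

Call:
move_arm([
  [0.2,[-0.0232,-0.0261,0],[0,0,0.102]],
  [0.2,[-0.0244,-0.0255,0],[0,0,0.102]],
  [0.2,[-0.0256,-0.0248,0],[0,0,0.102]],
  [0.2,[-0.0268,-0.0241,0],[0,0,0.102]],
  [0.2,[-0.028,-0.0233,0],[0,0,0.102]],
  [0.2,[-0.0292,-0.0225,0],[0,0,0.102]],
  [0.2,[-0.0303,-0.0216,0],[0,0,0.102]],
  [0.2,[-0.0314,-0.0207,0],[0,0,0.102]],
  [0.2,[-0.0325,-0.0197,0],[0,0,0.102]],
  [0.2,[-0.0336,-0.0186,0],[0,0,0.102]],
])

```text
time: 20.35
eef_pos: [0.5278, -0.3027, 0.2788]
tcp_rot: [0.68, 0.733, -0.0, -0.001]
contact_force: [0.3, 0.3, -2.2]
opening: 0.532
finger_force: 42.5
```

Call:
move_arm([
  [0.2,[0,0,0.01],[0,0,0]],
  [0.2,[0,0,0.02],[0,0,0]],
  [0.2,[0,0,0.025],[0,0,0]],
  [0.2,[0,0,0.025],[0,0,0]],
  [0.2,[0,0,0.025],[0,0,0]],
  [0.2,[0,0,0.025],[0,0,0]],
  [0.2,[0,0,0.015],[0,0,0]],
  [0.2,[0,0,0],[0,0,0]],
  [0.2,[0,0,0],[0,0,0]],
  [0.2,[0,0,0],[0,0,0]],
])

```text
time: 21.18
eef_pos: [0.5295, -0.3017, 0.1359]
tcp_rot: [0.678, 0.735, 0.0, 0.001]
contact_force: [0.5, -0.2, -0.7]
opening: 0.534
finger_force: 42.6
```

Run:
```python
from h import *
S=get_state();M=R.from_quat(S['tcp_rot']).as_matrix();T=S['eef_pos'];print(S['time'],T,np.arctan2(M[1,1],M[0,1]),M.T@(np.array([.5285,-.3021,.05])-T))
im=read_camera('wrist');cv2.imwrite('pics/w5c.png',cv2.resize(im[90:300,140:420,::-1],(800,600),interpolation=cv2.INTER_CUBIC))
```

```text
21.1833 [ 0.529524   -0.30169222  0.13592654] 0.07947906188642546 [-0.0002569  -0.00113054  0.08592579]
```

View pics/w5c.png

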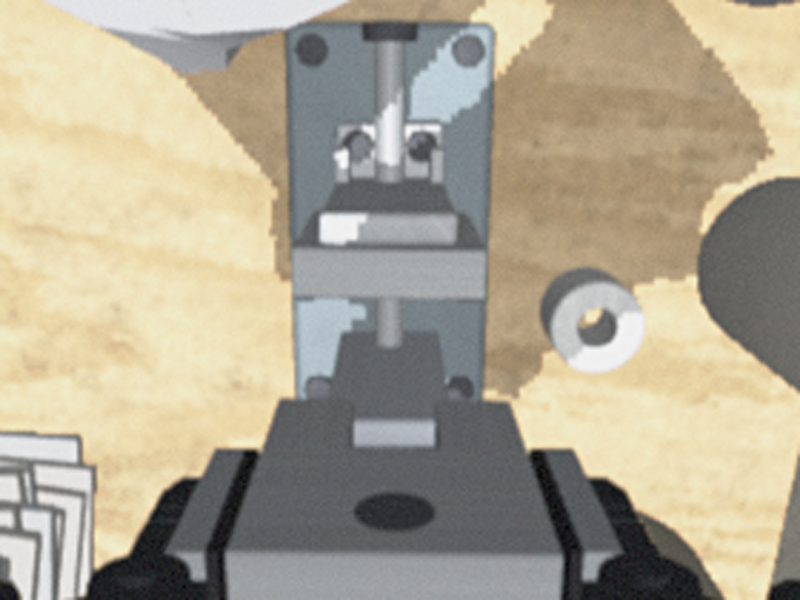

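Shim 2 hangs squarely above the jaw/stop gap: its bottom front edge is at crop y 400, the jaw face edge is at y 420, and shim 1's top is at y 248–298.

Run:
```python
from h import *
S=get_state();c=cam('wrist',S);T=np.array(S['eef_pos']);Rm=R.from_quat(S['tcp_rot']).as_matrix()
P=lambda u,v,z:Rm.T@(plane(c,(140+u/2.857,90+v/2.857),z)-T)
for n,a in[('stop',P(389,243,.087)),('shim1+',P(389,248,.072)),('shim1-',P(390,298,.072)),('jaw',P(394,420,.087)),('held bot',P(394,400,T[2]-.025)),('held top',P(394,552,T[2]+.035)),('rod',P(389,330,.026)),('rod',P(389,60,.026))]:print(n,a.round(4))
```

```text
stop [0.0335 0.0012 0.0496]
shim1+ [0.0295 0.0011 0.0647]
shim1- [0.0175 0.0014 0.0647]
jaw [-0.0075  0.0023  0.0497]
held bot [0.0066 0.0023 0.025 ]
held top [ 0.0074  0.0022 -0.035 ]
rod [-0.0037  0.0009  0.1107]
rod [0.072  0.001  0.1106]
```

Call:
move_arm([
  [0.2,[0.0025,-0.0013,0],[0,0,0]],
  [0.2,[0,0,0.01],[0,0,0]],
  [0.2,[0,0,0.015],[0,0,0]],
  [0.2,[0,0,0.015],[0,0,0]],
  [0.2,[0,0,0.015],[0,0,0]],
  [0.2,[0,0,0.015],[0,0,0]],
  [0.2,[0,0,0.01],[0,0,0]],
  [0.2,[0,0,0.008],[0,0,0]],
  [0.2,[0,0,0],[0,0,0]],
  [0.2,[0,0,0],[0,0,0]],
])

```text
time: 22.07
eef_pos: [0.5276, -0.2992, 0.0467]
tcp_rot: [0.679, 0.735, -0.0, -0.0]
contact_force: [-0.1, -0.8, -2.5]
opening: 0.53
finger_force: 42.6
```

Call:
move_arm([
  [0.2,[0,0,0.003],[0,0,0]],
  [0.2,[0,0,0.002],[0,0,0]],
  [0.2,[0,0,0.002],[0,0,0]],
  [0.2,[0,0,0.001],[0,0,0]],
  [0.2,[0,0,0.001],[0,0,0]],
  [0.2,[0,0,0],[0,0,0]],
  [0.2,[0,0,0],[0,0,0]],
  [0.2,[0,0,0],[0,0,0]],
  [0.2,[0,0,0],[0,0,0]],
  [0.2,[0,0,0],[0,0,0]],
])

```text
time: 22.9
eef_pos: [0.5276, -0.2993, 0.0379]
tcp_rot: [0.679, 0.734, 0.0, 0.0]
contact_force: [0.2, 0.8, -2.2]
opening: 0.529
finger_force: 42.6
```

Call:
move_arm([
  [0.2,[0,0,0.001],[0,0,0]],
  [0.2,[0,0,0.001],[0,0,0]],
  [0.2,[0,0,0.0005],[0,0,0]],
  [0.2,[0,0,0],[0,0,0]],
  [0.2,[0,0,0],[0,0,0]],
  [0.2,[0,0,0],[0,0,0]],
  [0.2,[0,0,0],[0,0,0]],
  [0.2,[0,0,0],[0,0,0]],
  [0.2,[0,0,0],[0,0,0]],
  [0.2,[0,0,0],[0,0,0]],
])

```text
time: 23.73
eef_pos: [0.5278, -0.2995, 0.0369]
tcp_rot: [0.679, 0.735, -0.0, -0.0]
contact_force: [-3.1, 1.9, 5.8]
opening: 0.534
finger_force: 43.5
```

Landed. Release and rise.

Call:
move_arm([
  [0.2,[0,0,-0.001],[0,0,0]],
  [0.2,[0,0,0],[0,0,0]],
  [0.6,[0,0,0],[0,0,0]],
  [0.7,[0,0,0],[0,0,0]],
  [0.8,[0,0,0],[0,0,0]],
  [0.9,[0,0,0],[0,0,0]],
  [0.9,[0,0,0],[0,0,0]],
  [0.9,[0,0,-0.005],[0,0,0]],
  [0.9,[0,0,-0.01],[0,0,0]],
  [0.9,[0,0,-0.02],[0,0,0]],
])

```text
time: 24.57
eef_pos: [0.5261, -0.2981, 0.0698]
tcp_rot: [0.679, 0.734, -0.0, -0.003]
contact_force: [0.3, 0.3, -0.1]
opening: 0.9
finger_force: 0.0
```

Call:
move_arm([
  [0.9,[0,0,-0.02],[0,0,0]],
  [0.9,[0,0,-0.02],[0,0,0]],
  [0.9,[0,0,-0.02],[0,0,0]],
  [0.9,[0,0,-0.02],[0,0,0]],
  [0.9,[0,0,-0.02],[0,0,0]],
  [0.9,[0,0,-0.02],[0,0,0]],
  [0.9,[0,0,0],[0,0,0]],
  [0.9,[0,0,0],[0,0,0]],
  [0.9,[0,0,0],[0,0,0]],
  [0.9,[0,0,0],[0,0,0]],
])

```text
time: 25.4
eef_pos: [0.5267, -0.2986, 0.1896]
tcp_rot: [0.679, 0.734, -0.0, -0.002]
contact_force: [-0.3, -0.4, 0.3]
opening: 0.899
finger_force: 0.0
```

Run:
```python
from h import *
import pickle
S=get_state();im=read_camera('wrist');print(S['time'],S['eef_pos'],S['tcp_rot'],S['qpos'].round(2))
pickle.dump(S,open('s6.pkl','wb'))
cv2.imwrite('pics/w6c.png',cv2.resize(im[90:300,140:420,::-1],(800,600),interpolation=cv2.INTER_CUBIC))
```

```text
25.4 [ 0.52673913 -0.29860552  0.18956842] [ 6.78634236e-01  7.34474850e-01 -1.00223146e-04 -1.50258179e-03] [-0.68  0.17  1.79 -0.    1.18 -0.76]
```

View pics/w6c.png

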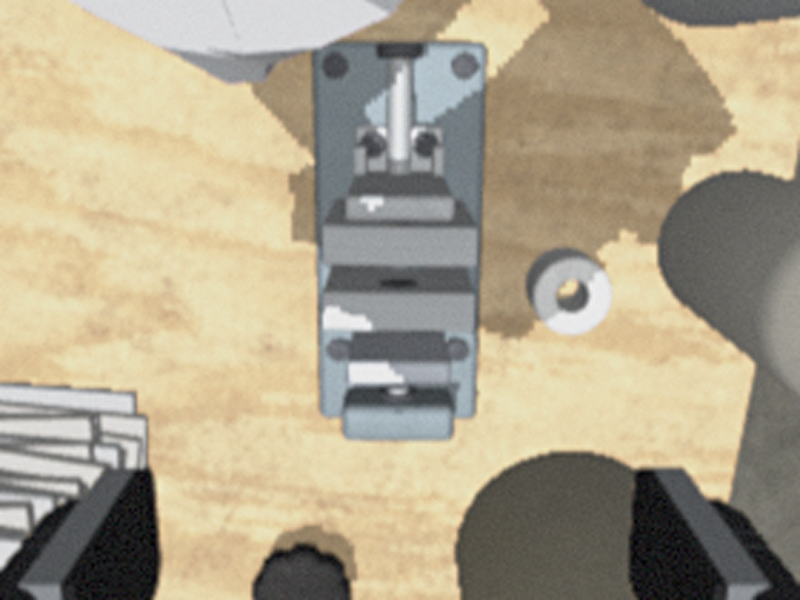

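Both shims stand square astride the rod (tops at crop y 224–265 and 290–330, between stop and jaw). Now turn 90° and squeeze.

Call:
move_arm([
  [1,[0.0086,0.0015,0],[0,0,0]],
  [1,[0,0,0],[0,0,-0.121]],
  [1,[0,0,0],[0,0,-0.121]],
  [1,[0,0,0],[0,0,-0.121]],
  [1,[0,0,0],[0,0,-0.121]],
  [1,[0,0,0],[0,0,-0.121]],
  [1,[0,0,0],[0,0,-0.121]],
  [1,[0,0,0],[0,0,-0.121]],
  [1,[0,0,0],[0,0,-0.121]],
  [1,[0,0,0],[0,0,-0.121]],
], grip_force=60)

```text
time: 26.28
eef_pos: [0.5281, -0.2896, 0.1902]
tcp_rot: [0.197, 0.98, 0.001, -0.001]
contact_force: [0.0, 0.8, -1.3]
opening: 0.999
finger_force: 0.0
```

Call:
move_arm([
  [1,[0,0,0],[0,0,-0.121]],
  [1,[0,0,0],[0,0,-0.121]],
  [1,[0,0,0],[0,0,-0.121]],
  [1,[0,0,0],[0,0,-0.119]],
  [0.95,[0,0,0],[0,0,0]],
  [0.95,[0,0,0],[0,0,0]],
  [0.95,[0,0,0],[0,0,0]],
  [0.95,[0,0,0],[0,0,0]],
  [0.95,[0,0,0],[0,0,0]],
  [0.95,[0,0,0],[0,0,0]],
])

```text
time: 27.12
eef_pos: [0.5284, -0.2905, 0.1913]
tcp_rot: [-0.039, 0.999, 0.0, -0.0]
contact_force: [0.2, 1.1, 0.1]
opening: 0.95
finger_force: 0.0
```

Run:
```python
from h import *
import pickle
S=pickle.load(open('s6.pkl','rb'));c=cam('wrist',S);T=np.array(S['eef_pos']);Rm=R.from_quat(S['tcp_rot']).as_matrix()
P=lambda u,v,z:plane(c,(140+u/2.857,90+v/2.857),z)
for n,a in[('stop',P(400,219,.087)),('shim1+',P(400,226,.072)),('shim2-',P(400,331,.072)),('jaw',P(400,360,.087)),('jawback',P(400,382,.087))]:print(n,a.round(4))
S=get_state();M=R.from_quat(S['tcp_rot']).as_matrix();T=S['eef_pos'];print(S['time'],T,np.arctan2(M[1,1],M[0,1]),M.T@(np.array([.5275,-.290,.045])-T))
```

```text
stop [ 0.5256 -0.2695  0.087 ]
shim1+ [ 0.526  -0.2739  0.072 ]
shim2- [ 0.5286 -0.3056  0.072 ]
jaw [ 0.5288 -0.3099  0.087 ]
jawback [ 0.5294 -0.3166  0.087 ]
27.1167 [ 0.52837336 -0.2905248   0.19133126] 1.6492162856318726 [0.00082842 0.00058947 0.14633127]
```

Consistent. Descend astride jaw and stop.

Call:
move_arm([
  [0.95,[0.0008,0.0006,0.01],[0,0,0]],
  [0.95,[0,0,0.018],[0,0,0]],
  [0.95,[0,0,0.018],[0,0,0]],
  [0.95,[0,0,0.018],[0,0,0]],
  [0.95,[0,0,0.018],[0,0,0]],
  [0.95,[0,0,0.018],[0,0,0]],
  [0.95,[0,0,0.018],[0,0,0]],
  [0.95,[0,0,0.015],[0,0,0]],
  [0.95,[0,0,0.01],[0,0,0]],
  [0.95,[0,0,0.003],[0,0,0]],
])

```text
time: 27.95
eef_pos: [0.5261, -0.2889, 0.0425]
tcp_rot: [-0.039, 0.999, 0.001, -0.002]
contact_force: [-0.8, -0.3, 0.6]
opening: 0.949
finger_force: 0.0
```

Call:
move_arm([
  [0.9,[0,0.001,0],[0,0,0]],
  [0.85,[0,0.001,0],[0,0,0]],
  [0.8,[0,0.001,0],[0,0,0]],
  [0.75,[0,0.001,0],[0,0,0]],
  [0.7,[0,0.001,0],[0,0,0]],
  [0.65,[0,0.001,0],[0,0,0]],
  [0.6,[0,0.001,0],[0,0,0]],
  [0.55,[0,0,0],[0,0,0]],
  [0.5,[0,0,0],[0,0,0]],
  [0.48,[0,0,0],[0,0,0]],
])

```text
time: 28.78
eef_pos: [0.5276, -0.2814, 0.0469]
tcp_rot: [-0.039, 0.999, 0.002, 0.0]
contact_force: [-0.9, 5.3, 9.8]
opening: 0.482
finger_force: 8.1
```

Call:
move_arm([
  [0.46,[0,0,0],[0,0,0]],
  [0.44,[0,0,0],[0,0,0]],
  [0.42,[0,0,0],[0,0,0]],
  [0.4,[0,0,0],[0,0,0]],
  [0.35,[0,0,0],[0,0,0]],
  [0.3,[0,0,0],[0,0,0]],
  [0.3,[0,0,0],[0,0,0]],
  [0.3,[0,0,0],[0,0,0]],
  [0.3,[0,0,0],[0,0,0]],
  [0.3,[0,0,0],[0,0,0]],
])

```text
time: 29.62
eef_pos: [0.5275, -0.2797, 0.0474]
tcp_rot: [-0.039, 0.999, 0.003, -0.0]
contact_force: [-2.5, 11.8, 13.9]
opening: 0.439
finger_force: 58.7
```

Run:
```python
from h import *
S=get_state();print({k:np.round(S[k],4) for k in('time','eef_pos','tcp_rot','contact_force','wrist_torque','opening','finger_force')})
im=read_camera('wrist');b=read_camera('side');b=cv2.resize(b[200:300,300:400],(560,420),interpolation=cv2.INTER_CUBIC)
cv2.imwrite('pics/w7c.png',cv2.resize(np.hstack([im,b])[:,:,::-1],(800,300),interpolation=cv2.INTER_AREA))
```

```text
{'time': np.float64(29.6167), 'eef_pos': array([ 0.5275, -0.2797,  0.0474]), 'tcp_rot': array([-3.910e-02,  9.992e-01,  3.300e-03, -4.000e-04]), 'contact_force': array([-2.4693, 11.7763, 13.884 ]), 'wrist_torque': array([ 1.1078,  0.3913, -0.1794]), 'opening': np.float64(0.4385), 'finger_force': np.float64(58.7086)}
```

View pics/w7c.png

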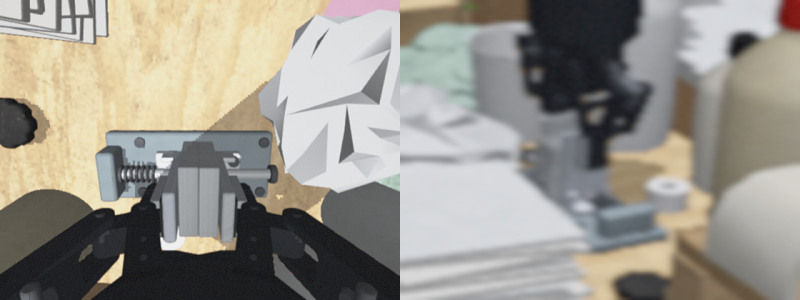

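The jaw is closed on two shims, which are upright and flush between jaw and stop in the left image around (198,200). Opening is 37 mm (7+24+7 expected) and finger force 59 N.

```bash
python3 -c "
from plant import *
print(sign_off())"
```

```text
the job is handed in; nothing more can be done
None
```

I handed the job in with the jaw squeezed shut at about 59 N on two shims, which stood upright and flush over the rod in the last picture; the sign-off gave no verdict.

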